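# Grade two bearing balls on the sorting ramp

### The job

Put the loose large steel bearing ball from its stand into the grader's tipping tray, in front of the small steel ball already waiting there, and let go of it. Then press the red paddle down to tip the tray, so that both balls roll down the ramp and each drops through its own slot: the small ball into the first pocket, the large one into the second; let the paddle come back up afterwards.

Things in the scene. Friction and masses are not known exactly. Their poses are not given: they have to be found in the camera images.
- grader: Ball grader: blue base 360 x 150 mm, fixed. Origin: on the bench below the tray's hinge; +x is downhill, z up. Hinge along y at z 120 mm. Aluminium V ramp falls 16 deg to an end wall at x 221: slot 30 mm wide at x 52-137, then 48 mm wide to the wall. Pockets below, floor z 12, 60 mm wide: first x 50-132, second x 138-221. Tray behind the hinge (x<0), red paddle on the -y side.
- tray_mid (a point): Where to load the large ball: point on the bottom line of the grey tipping tray, 117 mm above the bench at rest. The tray is a V trough, x -107 to 0 mm of the grader, falling 5 deg to its back wall; sides rise at 20 deg to edges 32 mm either side, 12 mm above the bottom. A ball let go up to 15 mm above it rolls back against the small ball and stays. Room for the ball +-15 mm along.
- paddle_top (a point): Centre of the top face of the red paddle, 40 x 40 mm, 132 mm above the bench at rest, free space above. At 65, -85 mm in the grader's x, y. It is one rigid piece with the tray, downhill of the hinge: pressing it straight down lifts the tray's back end and rolls the balls onto the ramp.
- tray (a joint): Tip angle, rad: 0 at rest, 0.55 at the end stop (paddle then 36 mm lower). Balls start to roll out above 0.1; at 0.45 the paddle centre is about 29 mm lower and both balls are out within 1 s. Pressing takes 5 to 11 N, more at the stop. It falls back to 0 by itself when released.
- steel_ball: Large bearing ball, bright steel, 40 mm diameter, about 0.26 kg. Origin: its centre, 44 mm above the bench. It sits loose on one of three identical stands (green foot 35 mm across, three short pins, 28 mm high). The other two stands carry a black rubber ball and an orange plastic ball of the same size, which are not wanted.
- small_ball: Small bearing ball, bright steel, 26 mm diameter, about 0.07 kg, lying at the back of the grader's tray at the start. Origin: its centre.
Not all that is in view belongs to the job. What is shaped like the small_ball but pink or yellow is not meant. Leave any pink look-alike of the steel_ball alone.

How it is judged:
By the outcome, as a careful person would: the job done as asked, in the order asked, and still so for the second after the job is handed in, with the robot touching nothing.
It also fails if it takes over 51 s, if anything falls off the work surface, if the arm or the gripper's body presses on something with over 40 N, if the wrist force passes 120 N, or if a joint passes its speed limit or range.

### The arm

A 6-joint arm with a two-finger parallel gripper is mounted at the origin on the work surface. World frame = base frame: x ahead of the robot, y to its left, z up, the work surface at z = 0. Lengths are in m, angles in rad, forces in N, time in s.
With the tool pointing down it reaches from about 0.275 to 0.725 m from the base axis. Payload 5.6 kg.
Tool frame: the origin (TCP) lies at the very end of the fingers, on their centre line; the grasp point (between the pads) lies 19 mm behind it; z points along the fingers, y is the direction in which the jaws open and shut (so a half turn about z gives the same grasp; the last joint's range is limited). The gripper opens to 85 mm and grips with 20 to 120 N. Pads are 22 mm wide; open, the fingers measure 114 mm over their backs; the gripper's body (76 mm by 85 mm) begins 54 mm behind the grasp point. The pads swing forward as they close: fully open they stand 13 mm farther back than shut.
Start: joints at [0.285, 0.255, 0.108, 0, -1.424, -0.285], TCP at [0.55, 0, 0.231] pointing down, gripper open.
Joint ranges: [-2.95, 2.95], [-1.21, 1.97], [-1.09, 1.5], [-2.87, 1.71], [-2.94, -0.07], [-3.05, 3.05]. Speed limits (rad/s): [2.57, 2.57, 3.14, 3.14, 3.14, 3.14].

### API

Orientations are given as a unit quaternion [x, y, z, w].
In Python, from station import * gives the robot as it stands.
- The arm moves only by the tool servo_tool, never from a script. Its argument "motion" is a list of rows, each a list of 7 numbers: the shift along the tool's x, y, z in m, then the turn, a rotation vector about the tool's x, y, z in rad, then the closure, from 0 (fully open) to 1 (shut). A call has 1 to 12 rows; each row shifts and turns the commanded pose from where the row before left it, along the tool's axes as they then stand; what a row does not reach is not made up. A row lasts 1/12 s, in which the tool goes at most 41.7 mm and 7.16 degrees, less where a joint would pass 70% of its speed; a pose out of reach is approached as far as the arm can. A call is refused whole if a number of a shift passes 0.0417 or a number of a turn 0.125, either way. A call with a gripper value outside its range is refused whole. The fingers move at their own pace and stop on an object; "squeeze" is the grip in N (left out, the last holds). Time passes only in rows, so rows that do not move let the fingers close. It gives the time, the measured TCP pose, the force and the opening at its end, in the units of the state.
- get_obs(): the state, without advancing time (a new reading comes with each control period).
- grab_frame(name): name is "scene" or "side" or "wrist"; returns the picture (420x560x3 uint8, red, green, blue); there is no depth.
- calibration(name): a dict with "mtx" (3x3 intrinsics, pixels), "distortion" ([k1, k2, p1, p2, k3] as OpenCV has them; the pictures are not rectified), "rvec" (rotation vector, rad) and "tvec" (3), from world to camera coordinates, as OpenCV has them; the wrist camera has in their place "T_tool_cam" (4x4, takes a point from camera to tool coordinates, whose origin is the TCP and whose axes are the flange's). Camera axes: x right, y down, z forward; pixel columns grow to the right and rows downward; lengths in m; the calibration is good to about 2 mm. A picture is of the moment at which its call begins: read the wrist's pose just before it. calibration takes no time and is no camera call.
- close_job(): hands the job in, once; it reports no verdict.
Trained networks look in the newest picture that a camera, given by its name, has taken for a name from the list of things; names that differ only in an ending like _2 or _b are one class to them, and where a whole thing is asked for, a point or a joint stands for the part that bears it (a point fixed in the world has none). Each returns a list of dicts, best first, with "score" (0 to 1); they miss things now and then, are a little off and sometimes report something else, mostly with a low value. They report only what shows in the picture. A call takes as long as a camera call. They do not tell look-alikes from the thing itself.
- find_in(camera, thing): "xyz" ([x, y, z] in m, in world coordinates, good to about 4 mm: the middle of the surface that is visible of it).
- silhouettes(camera, thing): "pixels" (420x560 bool, what is visible of it).
- landmark_of(camera, thing): "xyz" ([x, y, z] in m, in world coordinates, good to about 4 mm: a listed point, or the origin of a listed thing).
The state is a dict: "time_s": time; "joint_pos": joint angles; "joint_velocities": joint speeds; "tau": joint torques, N m; "tool_pos": TCP position; "tcp_rot": TCP orientation; "force": force on the tool from outside, world axes, zero at the start; "torque": the same for the moment, N m; "grip_width": opening from 0.0 (shut) to 1.0 (fully open).
Only numpy, scipy, OpenCV 4.12 (cv2) and the standard library are available. Lean on these libraries where they do the work, as an engineer would, in place of code of your own. Each camera call takes 0.05 s, during which the arm holds its last target.

## Working session

There is one attempt and no reset: what is moved stays moved. The work goes in short steps, Python scripts to look and compute and a tool call to move; the robot and the scene stay as the last step left them, time stands still between calls to the robot, and variables do not carry over. Pictures are saved under pics/ and viewed, and the job is handed in when it is done.

Besides the shell and the picture viewer there is one more tool, called as name([rows], argument=value, ...), one row to a line, values as JSON. servo_tool: Moves the arm, as the interface text tells. Its arguments: {"type":"object","properties":{"motion":{"type":"array"},"squeeze":{"type":"number"}},"required":["motion"]}

```bash
mkdir -p pics; ls; python3 - <<'E'
from station import *
import cv2
o=get_obs(); print(o)
for c in ["scene","side","wrist"]:
    im=grab_frame(c); cv2.imwrite(f"pics/{c}0.png",im[:,:,::-1])
    for t in ["steel_ball","small_ball","grader"]:
        try:
            for d in landmark_of(c,t)[:4]: print(c,t,round(d['score'],2),d['xyz'])
        except Exception as e: print(e)
    for t in ["tray_mid","paddle_top"]:
        for d in landmark_of(c,t)[:2]: print(c,t,round(d['score'],2),d['xyz'])
print(calibration("wrist"))
print(get_obs()['time_s'])
E
```

```text
pics
{'time_s': 0.0, 'joint_pos': array([ 2.84598030e-01,  2.55721405e-01,  1.06989560e-01, -4.54015101e-04,
       -1.42388228e+00, -2.84592160e-01]), 'joint_velocities': array([-0.0008586 , -0.00103422, -0.00032176, -0.00056543, -0.00054924,
        0.00133326]), 'tau': array([-4.48901856e-04, -3.86631560e+01,  2.37934113e+01,  5.36471218e+00,
       -6.25866101e-03, -4.57470776e-06]), 'tool_pos': array([5.49504150e-01, 4.98489116e-05, 2.30406517e-01]), 'tcp_rot': array([-7.07084904e-01,  7.07128038e-01,  6.33348469e-04, -6.89479157e-04]), 'force': array([-0.01250892, -1.07104446, -0.09876157]), 'torque': array([ 0.00338568, -0.00951838, -0.00632729]), 'grip_width': 1.0016894566752763}
scene steel_ball 0.75 [0.4397, -0.3631, 0.0464]
scene steel_ball 0.53 [0.367, -0.3087, 0.0193]
scene small_ball 0.49 [0.7065, 0.0886, 0.0133]
scene small_ball 0.49 [0.7111, 0.1692, 0.0143]
scene small_ball 0.42 [0.6006, 0.1267, 0.1228]
scene grader 0.8 [0.578, 0.0326, -0.0029]
scene tray_mid 0.66 [0.5883, 0.068, 0.1151]
scene paddle_top 0.64 [0.482, -0.0103, 0.1341]
side steel_ball 0.79 [0.3697, -0.3
[... 509 characters left out ...]
5]
wrist tray_mid 0.58 [0.5896, 0.0707, 0.114]
wrist paddle_top 0.64 [0.4815, -0.0074, 0.1341]
{'mtx': array([[304.20141395,   0.        , 280.56929262],
       [  0.        , 304.20141395, 212.94980777],
       [  0.        ,   0.        ,   1.        ]]), 'distortion': array([-0.0035878,  0.       ,  0.       ,  0.       ,  0.       ]), 'T_tool_cam': array([[ 2.02790913e-04, -9.52515308e-01, -3.04490636e-01,
         7.73867556e-02],
       [ 9.99999821e-01,  2.18711667e-05,  5.97582435e-04,
         7.12371355e-04],
       [-5.62546852e-04, -3.04490703e-01,  9.52515142e-01,
        -1.42693872e-01],
       [ 0.00000000e+00,  0.00000000e+00,  0.00000000e+00,
         1.00000000e+00]])}
0.9
```

View pics/scene0.png

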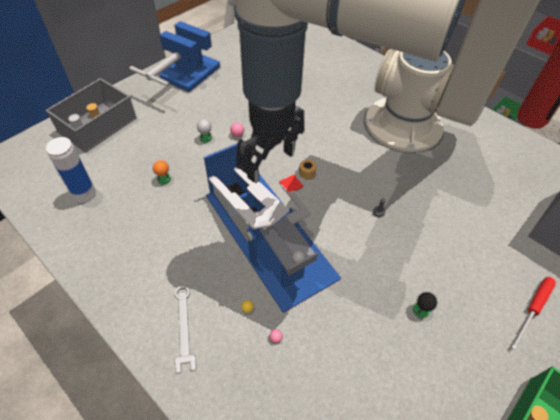

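View pics/side0.png

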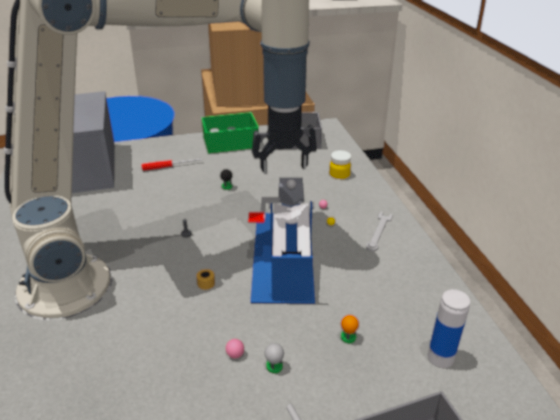

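View pics/wrist0.png

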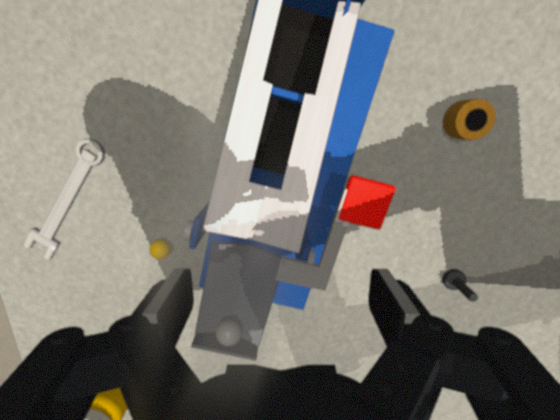

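```bash
cat > h.py <<'E'
from station import *
import numpy as np, cv2
from scipy.spatial.transform import Rotation as Rn
def cam(c,o=None):
    k=calibration(c)
    if c=="wrist":
        T=np.eye(4);T[:3,:3]=Rn.from_quat(o['tcp_rot']).as_matrix();T[:3,3]=o['tool_pos']
        M=np.linalg.inv(T@k['T_tool_cam'])
        return k['mtx'],k['distortion'],cv2.Rodrigues(M[:3,:3])[0],M[:3,3]
    return k['mtx'],k['distortion'],np.array(k['rvec'],float).reshape(3,1),np.array(k['tvec'],float).ravel()
def P(c,pt,o=None):
    m,d,r,t=cam(c,o); return cv2.projectPoints(np.array([pt],float),r,t,m,d)[0].ravel()
def ray(c,px,o=None):
    m,d,r,t=cam(c,o); u=cv2.undistortPoints(np.array([[px]],float),m,d).ravel()
    R=cv2.Rodrigues(r)[0]; v=R.T@np.array([u[0],u[1],1]); return -R.T@t, v/np.linalg.norm(v)
def atz(c,px,z,o=None):
    p,v=ray(c,px,o); return p+v*(z-p[2])/v[2]
def meet(rs):
    A=0;b=0
    for p,v in rs:
        Q=np.eye(3)-np.outer(v,v);A=A+Q;b=b+Q@p
    return np.linalg.solve(A,b)
E
python3 - <<'E'
from h import *
a=cv2.imread('pics/scene0.png');b=cv2.imread('pics/side0.png')
A=cv2.resize(a[100:200,130:260],None,fx=4,fy=4,interpolation=2)[:400,:400];B=cv2.resize(b[300:400,200:300],None,fx=4,fy=4,interpolation=2)
cv2.imwrite('pics/crop0.png',np.hstack([A,B]))
print(meet([ray('scene',(204,126)),ray('side',(274.5,353))]), meet([ray('scene',(161,168)),ray('side',(350,324))]))
print(P('scene',[.441,-.3615,.044]),P('side',[.441,-.3615,.044]))
print(meet([ray('scene',(100,110)),ray('side',(440,410))]))
for px in [(205,78),(165,80),(135,72),(185,100)]: print(px,atz('scene',px,0.0))
E
```

```text
[ 0.44009869 -0.35915169  0.0442651 ] [ 0.61282584 -0.31966101  0.04286094]
[202.05133186 126.25712613] [273.63487854 353.44914733]
[ 0.6444108  -0.57973138  0.08961545]
(205, 78) [ 0.26121842 -0.56856935  0.        ]
(165, 80) [ 0.35640517 -0.64967652  0.        ]
(135, 72) [ 0.39834816 -0.75148763  0.        ]
(185, 100) [ 3.73977950e-01 -5.28164346e-01 -1.11022302e-16]
```

View pics/crop0.png

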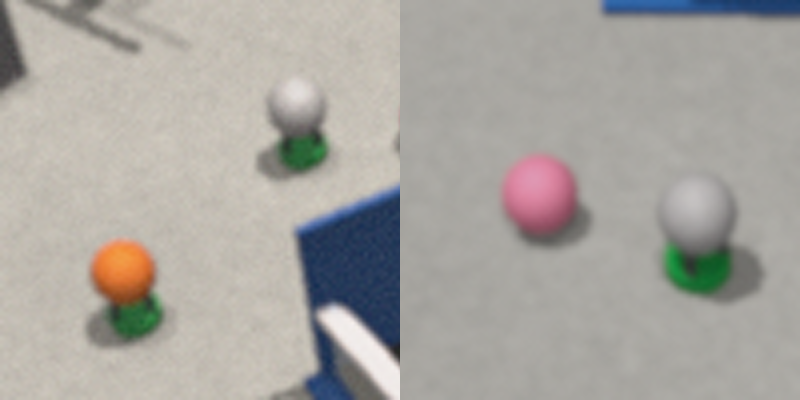

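The candidates are the grey ball on its green stand (scene 204,126; side 274,353), the pink ball (237,130), the orange ball (161,169) and the black ball (427,300). I choose the grey one; the crop confirms it is bright steel on a green foot, and its centre triangulates to z = 44 mm as stated. Next I move above it.

servo_tool([
  [0.03,0.009,0,0,0,0,0.3],
  [0.03,0.009,0,0,0,0,0.3],
  [0.03,0.009,0,0,0,0,0.3],
  [0.03,0.009,0.005,0,0,0,0.3],
  [0.03,0.009,0.005,0,0,0,0.3],
  [0.03,0.009,0.005,0,0,0,0.3],
  [0.03,0.009,0.01,0,0,0,0.3],
  [0.03,0.009,0.01,0,0,0,0.3],
  [0.03,0.009,0.01,0,0,0,0.3],
  [0.03,0.009,0.01,0,0,0,0.3],
  [0.03,0.009,0.01,0,0,0,0.3],
  [0.03,0.01,0.01,0,0,0,0.3],
], squeeze=40)

```text
time_s: 1.9
tool_pos: [0.4404, -0.3614, 0.1559]
tcp_rot: [0.707, -0.707, 0.0, -0.0]
force: [1.5, 0.2, -0.8]
grip_width: 0.703
```

servo_tool([
  [0,0,0,0,0,0,0.3],
  [0,0,0,0,0,0,0.3],
  [0,0,0,0,0,0,0.3],
])

```text
time_s: 2.15
tool_pos: [0.4411, -0.36, 0.1564]
tcp_rot: [-0.707, 0.707, -0.0, 0.0]
force: [-0.2, 0.5, 1.3]
grip_width: 0.698
```

```bash
python3 - <<'E'
from h import *
o=get_obs(); print(o['time_s'],o['tool_pos'],o['tcp_rot'],o['grip_width'],o['force'])
im=grab_frame("wrist"); cv2.imwrite("pics/w1.png",im[:,:,::-1])
for d in landmark_of("wrist","steel_ball")[:3]: print(d)
for d in silhouettes("wrist","steel_ball")[:3]:
    m=d['pixels'].astype(np.uint8); cs=cv2.findContours(m,0,1)[0]; c=max(cs,key=cv2.contourArea)
    (u,v),r=cv2.minEnclosingCircle(c); print(d['score'],u,v,r,cv2.contourArea(c),atz('wrist',(u,v),0.044,o))
print(P('wrist',[.440,-.360,.044],o))
E
```

```text
2.15 [ 0.44105652 -0.3599986   0.15638828] [-7.06914343e-01  7.07299165e-01 -4.71709697e-05  3.01798865e-05] 0.6977404430882141 [-0.22721025  0.45631922  1.28480968]
{'xyz': [0.371, -0.3094, 0.0229], 'score': 0.69}
{'xyz': [0.4402, -0.355, 0.044], 'score': 0.62}
0.97 282.3009948730469 209.94314575195312 23.146583557128906 1575.5 [ 0.43867901 -0.35861325  0.044     ]
0.61 354.1069030761719 251.23793029785156 21.353904724121094 1075.0 [ 0.37273393 -0.31892663  0.044     ]
[280.79552998 208.43149155]
```

View pics/w1.png

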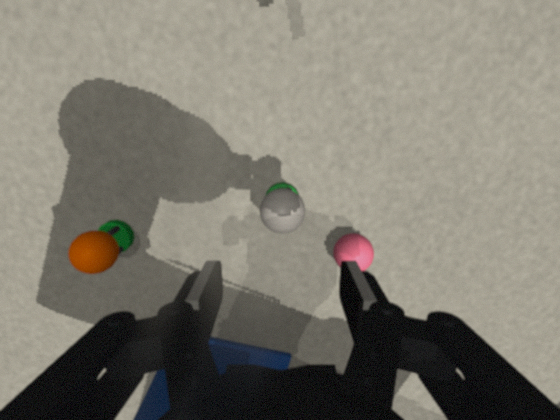

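The wrist picture shows the steel ball at (283,211) between the fingers, with pink at (354,252) and orange at (93,252) clear of them. I descend with a small correction.

servo_tool([
  [-0.001,0.001,0.02,0,0,0,0.3],
  [-0.001,0.001,0.02,0,0,0,0.3],
  [0,0,0.02,0,0,0,0.3],
  [0,0,0.02,0,0,0,0.3],
  [0,0,0.015,0,0,0,0.3],
  [0,0,0.015,0,0,0,0.3],
  [0,0,0.01,0,0,0,0.3],
  [0,0,0.01,0,0,0,0.3],
  [0,0,0.002,0,0,0,0.3],
  [0,0,0,0,0,0,0.3],
  [0,0,0,0,0,0,0.3],
])

```text
time_s: 3.22
tool_pos: [0.4396, -0.3582, 0.025]
tcp_rot: [0.707, -0.707, 0.001, -0.0]
force: [0.4, 0.5, 0.7]
grip_width: 0.699
```

servo_tool([
  [0,0,0,0,0,0,0.4],
  [0,0,0,0,0,0,0.45],
  [0,0,0,0,0,0,0.5],
  [0,0,0,0,0,0,0.55],
  [0,0,0,0,0,0,0.6],
  [0,0,0,0,0,0,0.8],
  [0,0,0,0,0,0,0.8],
  [0,0,0,0,0,0,0.8],
  [0,0,0,0,0,0,0.8],
  [0,0,0,0,0,0,0.8],
])

```text
time_s: 4.05
tool_pos: [0.4388, -0.3584, 0.0252]
tcp_rot: [0.707, -0.707, 0.0, 0.0]
force: [-3.7, 1.0, 6.4]
grip_width: 0.448
```

```bash
python3 - <<'E'
from h import *
o=get_obs(); print(o['time_s'],o['tool_pos'],o['grip_width'],o['force'])
im=grab_frame("wrist"); s=grab_frame("side"); cv2.imwrite("pics/g1.png",np.hstack([im[:,80:480,::-1],cv2.resize(s[300:405,200:300],None,fx=4,fy=4)[:, :,::-1]]))
E
```

```text
4.05 [ 0.43882893 -0.35836244  0.02522567] 0.4480222350641276 [-3.70555424  1.00532838  6.42396222]
```

View pics/g1.png

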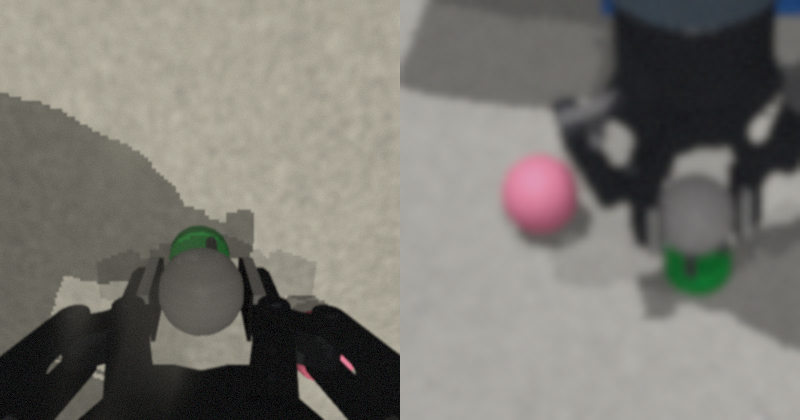

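The ball is between the pads, and the 38 mm opening roughly fits its 40 mm diameter. Now I lift.

servo_tool([
  [0,0,-0.005,0,0,0,0.8],
  [0,0,-0.01,0,0,0,0.8],
  [0,0,-0.02,0,0,0,0.8],
  [0,0,-0.03,0,0,0,0.8],
  [0,0,-0.03,0,0,0,0.8],
  [0,0,-0.03,0,0,0,0.8],
  [0,0,-0.03,0,0,0,0.8],
  [0,0,-0.03,0,0,0,0.8],
  [0,0,0,0,0,0,0.8],
  [0,0,0,0,0,0,0.8],
])

```text
time_s: 4.98
tool_pos: [0.4398, -0.3582, 0.2115]
tcp_rot: [-0.707, 0.707, -0.002, 0.001]
force: [-0.2, 0.3, -3.5]
grip_width: 0.441
```

```bash
python3 - <<'E'
from h import *
o=get_obs(); print(o['time_s'],o['tool_pos'],o['grip_width'],o['force'])
im=grab_frame("wrist"); s=grab_frame("side"); cv2.imwrite("pics/g2.png",np.hstack([im[:,80:480,::-1],s[:,100:500,::-1]]))
s=grab_frame("scene"); cv2.imwrite("pics/g2s.png",s[:,:,::-1])
R=[]
for c in ["scene","side","wrist"]:
  for t in ["tray_mid","paddle_top","grader","small_ball"]:
    for d in landmark_of(c,t)[:2]:
        print(c,t,round(d['score'],2),d['xyz'])
E
```

```text
4.9833 [ 0.43978153 -0.35819678  0.2114919 ] 0.440602692211892 [-0.18001118  0.32077517 -3.47557106]
scene tray_mid 0.77 [0.5862, 0.0677, 0.1179]
scene paddle_top 0.79 [0.484, -0.0083, 0.1369]
scene grader 0.94 [0.5767, 0.0331, -0.0011]
scene small_ball 0.67 [0.7109, 0.1675, 0.0123]
scene small_ball 0.64 [0.6025, 0.1264, 0.1221]
side tray_mid 0.43 [0.5836, 0.0683, 0.1144]
side grader 0.64 [0.5798, 0.029, 0.0007]
side small_ball 0.64 [0.7054, 0.0884, 0.0151]
side small_ball 0.51 [0.7117, 0.1736, 0.0153]
```

View pics/g2.png

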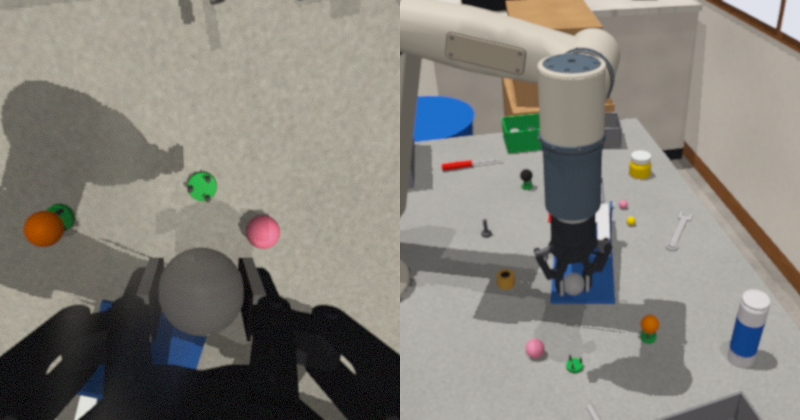

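View pics/g2s.png

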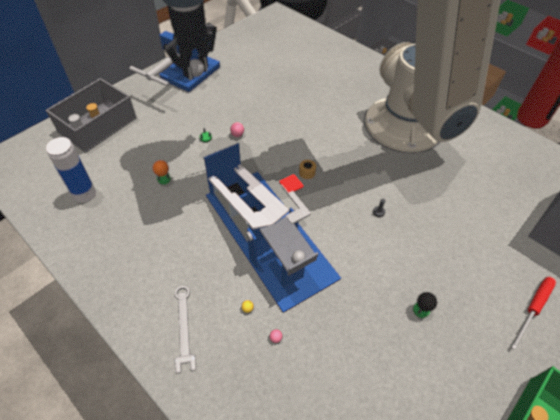

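The ball is held; the empty stand is at wrist (280,186) and the other balls have not moved. The networks agree on tray_mid at about (0.587, 0.069, 0.116), and the grader's yaw is about -104°. I carry the ball there.

servo_tool([
  [-0.0145,-0.005,-0.013,0,0,0,0.8],
  [-0.0285,-0.0098,-0.013,0,0,0,0.8],
  [-0.0285,-0.0098,-0.013,0,0,0,0.8],
  [-0.0285,-0.0098,0,0,0,0,0.8],
  [-0.0285,-0.0098,0,0,0,0,0.8],
  [-0.0285,-0.0098,0,0,0,0,0.8],
  [-0.0285,-0.0098,0,0,0,0,0.8],
  [-0.0285,-0.0098,0,0,0,0,0.8],
  [-0.0285,-0.0098,0,0,0,0,0.8],
  [-0.0285,-0.0098,0,0,0,0,0.8],
  [-0.0285,-0.0098,0,0,0,0,0.8],
  [-0.0285,-0.0098,0,0,0,0,0.8],
])

```text
time_s: 6.73
tool_pos: [0.552, -0.0285, 0.2485]
tcp_rot: [0.707, -0.707, 0.0, -0.0]
force: [0.4, -0.4, -3.3]
grip_width: 0.444
```

servo_tool([
  [-0.0285,-0.0098,0,0,0,0,0.8],
  [-0.0285,-0.0098,0,0,0,0,0.8],
  [-0.0285,-0.0098,0,0,0,0,0.8],
  [-0.0137,-0.0045,0,0,0,0,0.8],
  [0,0,0,0,0,0.062,0.8],
  [0,0,0,0,0,0.062,0.8],
  [0,0,0,0,0,0.062,0.8],
  [0,0,0,0,0,0.062,0.8],
  [0,0,0,0,0,0,0.8],
  [0,0,0,0,0,0,0.8],
  [0,0,0,0,0,0,0.8],
])

```text
time_s: 7.65
tool_pos: [0.5857, 0.0691, 0.2483]
tcp_rot: [-0.615, 0.789, 0.0, 0.0]
force: [-0.5, -1.1, -2.8]
grip_width: 0.445
```

```bash
python3 - <<'E'
from h import *
o=get_obs(); R=Rn.from_quat(o['tcp_rot']).as_matrix(); print(o['time_s'],o['tool_pos'],o['grip_width'],o['force']);print(R)
im=grab_frame("wrist"); cv2.imwrite("pics/t1.png",im[:,:,::-1])
for c in ["wrist"]:
  for t in ["tray_mid","paddle_top","grader","small_ball","steel_ball"]:
    for d in landmark_of(c,t)[:3]:
        print(c,t,round(d['score'],2),d['xyz'])
s=grab_frame("side");s2=grab_frame("scene"); cv2.imwrite("pics/t1s.png",np.hstack([s[100:400,200:400,::-1],s2[100:400,150:400,::-1]]))
E
```

```text
7.65 [0.5856573  0.06908096 0.2483262 ] 0.4445309945081527 [-0.45786123 -1.13161466 -2.75934075]
[[-2.43917473e-01 -9.69795992e-01  9.69637433e-06]
 [-9.69795992e-01  2.43917473e-01  7.67940337e-06]
 [-9.81256974e-06 -7.53036430e-06 -1.00000000e+00]]
wrist tray_mid 0.75 [0.589, 0.0696, 0.1116]
wrist paddle_top 0.8 [0.4785, -0.0068, 0.1333]
wrist grader 0.94 [0.5784, 0.0337, -0.0036]
wrist small_ball 0.63 [0.7029, 0.0871, 0.0123]
wrist small_ball 0.58 [0.7123, 0.1704, 0.0126]
wrist steel_ball 0.77 [0.5837, 0.0695, 0.2665]
```

View pics/t1.png

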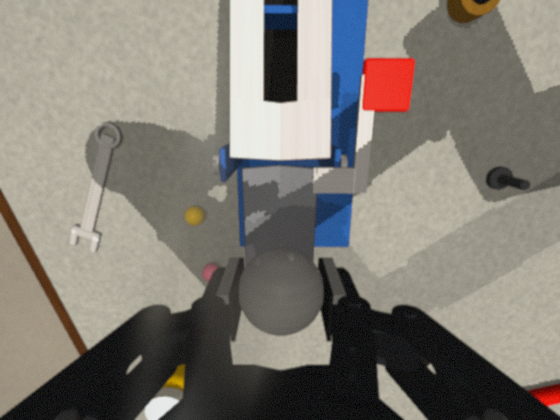

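View pics/t1s.png

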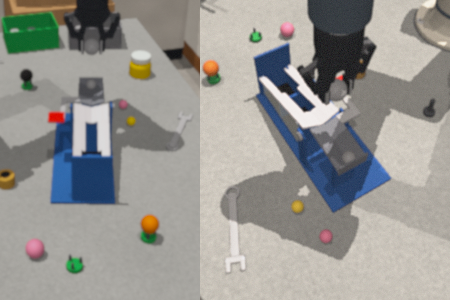

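In the wrist picture the tray's centre line is at column 280, directly in line with the ball at (281,292). I lower the ball to about 10 mm above its resting position.

servo_tool([
  [0,0,0.01,0,0,0,0.8],
  [0,0,0.02,0,0,0,0.8],
  [0,0,0.02,0,0,0,0.8],
  [0,0,0.02,0,0,0,0.8],
  [0,0,0.015,0,0,0,0.8],
  [0,0,0.01,0,0,0,0.8],
  [0,0,0.01,0,0,0,0.8],
  [0,0,0.005,0,0,0,0.8],
  [0,0,0.005,0,0,0,0.8],
  [0,0,0,0,0,0,0.8],
  [0,0,0,0,0,0,0.8],
])

```text
time_s: 8.97
tool_pos: [0.586, 0.0693, 0.1337]
tcp_rot: [-0.614, 0.789, -0.0, 0.0]
force: [-0.1, -0.3, -2.7]
grip_width: 0.445
```

```bash
python3 - <<'E'
from h import *
o=get_obs(); print(o['time_s'],o['tool_pos'],o['grip_width'],o['force'])
im=grab_frame("wrist")
s=grab_frame("side");s2=grab_frame("scene"); 
for c,t in [("side","steel_ball"),("scene","steel_ball"),("wrist","tray_mid")]: print(c,t,[(d['score'],d['xyz']) for d in landmark_of(c,t)])
cv2.imwrite("pics/t2.png",np.hstack([im[100:,80:480,::-1],cv2.resize(s[140:300,250:350,::-1],(200,320)),cv2.resize(s2[150:310,240:340,::-1],(200,320))]))
E
```

```text
8.9667 [0.58602847 0.06925516 0.13371887] 0.44476137995381926 [-0.09635191 -0.28057731 -2.69994155]
side steel_ball [(0.64, [0.3704, -0.3062, 0.0213]), (0.49, [0.5865, 0.0717, 0.1531])]
scene steel_ball [(0.75, [0.5854, 0.0662, 0.155]), (0.74, [0.3664, -0.3059, 0.0199])]
wrist tray_mid [(0.6, [0.5883, 0.0686, 0.1145])]
```

View pics/t2.png

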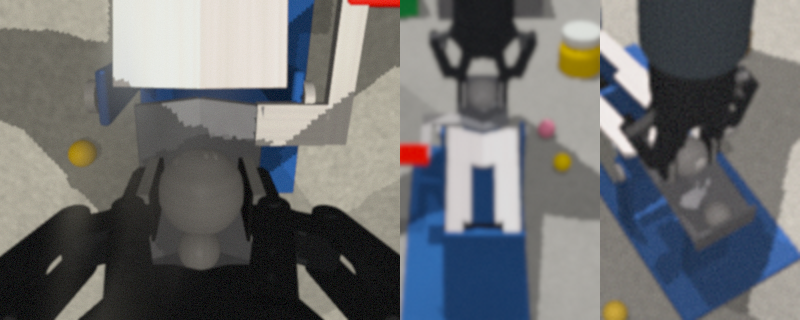

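servo_tool([
  [0,0,0.002,0,0,0,0.8],
  [0,0,0.002,0,0,0,0.8],
  [0,0,0.001,0,0,0,0.8],
  [0,0,0,0,0,0,0.8],
  [0,0,0,0,0,0,0.8],
])

```text
time_s: 9.68
tool_pos: [0.5856, 0.0692, 0.1281]
tcp_rot: [-0.614, 0.789, 0.0, -0.0]
force: [-0.8, 0.0, -2.7]
grip_width: 0.444
```

```bash
python3 - <<'E'
from h import *
o=get_obs(); print(o['time_s'],o['tool_pos'],o['grip_width'],o['force'])
E
```

```text
9.6833 [0.58562984 0.0691873  0.12812278] 0.44430000303003564 [-0.77548038  0.02462806 -2.67753915]
```

servo_tool([
  [0,0,0,0,0,0,0.2],
  [0,0,0,0,0,0,0.2],
  [0,0,0,0,0,0,0.2],
  [0,0,0,0,0,0,0.2],
  [0,0,0,0,0,0,0.2],
  [0,0,-0.005,0,0,0,0.2],
  [0,0,-0.01,0,0,0,0.2],
  [0,0,-0.02,0,0,0,0.2],
  [0,0,-0.03,0,0,0,0.2],
  [0,0,-0.03,0,0,0,0.2],
  [0,0,-0.03,0,0,0,0.2],
  [0,0,0,0,0,0,0.2],
])

```text
time_s: 10.68
tool_pos: [0.5885, 0.069, 0.2617]
tcp_rot: [-0.614, 0.789, -0.003, 0.006]
force: [0.4, -0.2, 1.0]
grip_width: 0.801
```

```bash
python3 - <<'E'
from h import *
o=get_obs(); print(o['time_s'],o['tool_pos'],o['grip_width'],o['force'])
im=grab_frame("wrist")
s=grab_frame("side");s2=grab_frame("scene"); 
for c,t in [("side","steel_ball"),("scene","steel_ball"),("wrist","steel_ball"),("wrist","paddle_top"),("side","paddle_top"),("scene","paddle_top"),("scene","small_ball")]: print(c,t,[(d['score'],d['xyz']) for d in landmark_of(c,t)])
cv2.imwrite("pics/t3.png",np.hstack([im[100:,80:480,::-1],cv2.resize(s[140:300,250:350,::-1],(200,320)),cv2.resize(s2[150:310,240:340,::-1],(200,320))]))
E
```

```text
10.6833 [0.5884984  0.06896735 0.26174742] 0.8006324075077909 [ 0.41612724 -0.18028461  0.98537152]
side steel_ball [(0.65, [0.5979, 0.0938, 0.136]), (0.59, [0.3681, -0.3064, 0.0206])]
scene steel_ball [(0.89, [0.5894, 0.0864, 0.1384]), (0.53, [0.3681, -0.3041, 0.0209])]
wrist steel_ball [(0.75, [0.5911, 0.0926, 0.1386])]
wrist paddle_top []
side paddle_top [(0.75, [0.4806, -0.0097, 0.1359])]
scene paddle_top [(0.7, [0.483, -0.0082, 0.1326]), (0.22, [0.5876, 0.0664, 0.1169])]
scene small_ball [(0.6, [0.7098, 0.0866, 0.0123]), (0.54, [0.6019, 0.1268, 0.123]), (0.41, [0.7101, 0.1676, 0.0114])]
```

View pics/t3.png

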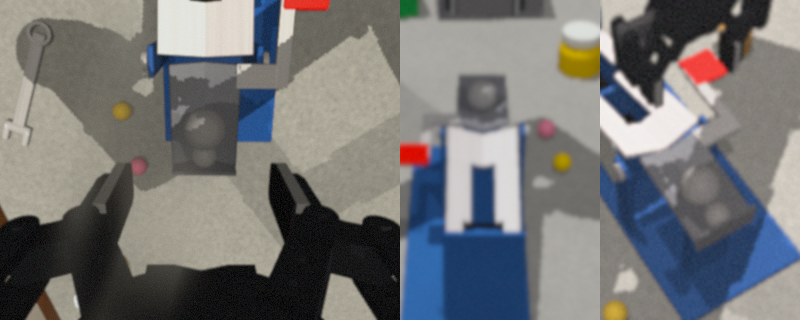

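The large ball rests against the small one in the tray: wrist crop (205,130) and (205,155), triangulated at z = 0.138 as expected. The paddle is at about (0.481, -0.009, 0.133). I move above it and shut the fingers.

servo_tool([
  [0.01,0.0085,0,0,0,0,0.4],
  [0.015,0.013,0,0,0,0,0.6],
  [0.02,0.017,0,0,0,0,1],
  [0.02,0.017,0.01,0,0,0,1],
  [0.02,0.017,0.015,0,0,0,1],
  [0.017,0.0128,0.015,0,0,0,1],
  [0,0,0.02,0,0,0,1],
  [0,0,0.02,0,0,0,1],
  [0,0,0.015,0,0,0,1],
  [0,0,0,0,0,0,1],
  [0,0,0,0,0,0,1],
  [0,0,0,0,0,0,1],
])

```text
time_s: 12.18
tool_pos: [0.4787, -0.0087, 0.1594]
tcp_rot: [-0.614, 0.789, -0.001, 0.001]
force: [0.5, -0.1, -0.3]
grip_width: -0.001
```

```bash
python3 - <<'E'
from h import *
o=get_obs(); R=Rn.from_quat(o['tcp_rot']).as_matrix();print(o['time_s'],o['tool_pos'],o['tcp_rot'],o['grip_width'],o['force'])
print(R.T@(np.array([.4812,-.0086,.132])-o['tool_pos']))
im=grab_frame("wrist")
s=grab_frame("side");s2=grab_frame("scene"); 
for c,t in [("scene","steel_ball"),("wrist","paddle_top"),("side","paddle_top"),("scene","paddle_top")]: print(c,t,[(d['score'],d['xyz']) for d in landmark_of(c,t)])
cv2.imwrite("pics/p1.png",np.hstack([im[100:,80:480,::-1],cv2.resize(s[140:300,250:350,::-1],(200,320)),cv2.resize(s2[150:310,240:340,::-1],(200,320))]))
E
```

```text
12.1833 [ 0.47869036 -0.00871117  0.15936297] [-6.14342765e-01  7.89038894e-01 -5.51539353e-04  5.35866219e-04] -0.0007253768314071909 [ 0.46055342 -0.09843529 -0.31309256]
[-0.00071846 -0.00236396  0.02736674]
scene steel_ball [(0.62, [0.5911, 0.0877, 0.1373]), (0.49, [0.3685, -0.3055, 0.0192])]
wrist paddle_top [(0.88, [0.4775, -0.0045, 0.1313])]
side paddle_top [(0.76, [0.4795, -0.0092, 0.1347])]
scene paddle_top [(0.57, [0.4826, -0.0103, 0.1333])]
```

View pics/p1.png

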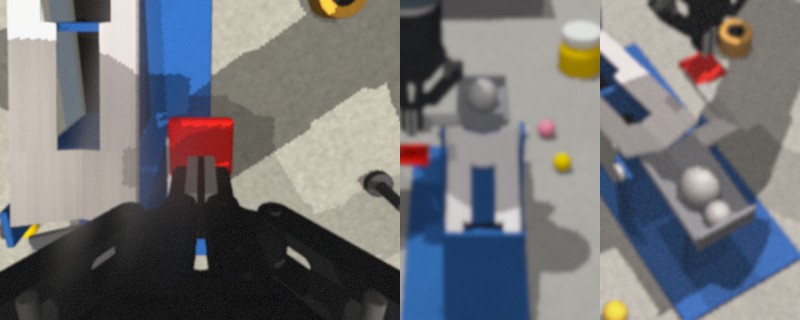

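The fingertips are over the paddle (red at wrist crop (200,140)), and the balls are still in the tray. I press smoothly and hold.

servo_tool([
  [0,-0.001,0.01,0,0,0,1],
  [0,0,0.01,0,0,0,1],
  [0,0,0.004,0,0,0,1],
  [0,0,0.004,0,0,0,1],
  [0,0,0.004,0,0,0,1],
  [0,0,0.004,0,0,0,1],
  [0,0,0.004,0,0,0,1],
  [0,0,0.004,0,0,0,1],
  [0,0,0.004,0,0,0,1],
  [0,0,0.004,0,0,0,1],
  [0,0,0.004,0,0,0,1],
  [0,0,0.002,0,0,0,1],
])

```text
time_s: 13.53
tool_pos: [0.4793, -0.0089, 0.1009]
tcp_rot: [-0.614, 0.789, -0.0, 0.001]
force: [-2.8, 1.8, 7.9]
grip_width: -0.002
```

servo_tool([
  [0,0,0,0,0,0,1],
  [0,0,0,0,0,0,1],
  [0,0,0,0,0,0,1],
  [0,0,0,0,0,0,1],
  [0,0,0,0,0,0,1],
  [0,0,0,0,0,0,1],
])

```text
time_s: 14.03
tool_pos: [0.4793, -0.009, 0.1012]
tcp_rot: [-0.614, 0.789, -0.0, 0.0]
force: [-2.3, 1.2, 8.6]
grip_width: 0.006
```

```bash
python3 - <<'E'
from h import *
o=get_obs();print(o['time_s'],o['tool_pos'],o['grip_width'],o['force'])
im=grab_frame("wrist")
s=grab_frame("side");s2=grab_frame("scene"); 
cv2.imwrite("pics/p2.png",np.hstack([im[100:,80:480,::-1],cv2.resize(s[140:300,250:350,::-1],(200,320)),cv2.resize(s2[150:310,200:300,::-1],(200,320))]))
E
```

```text
14.0333 [ 0.47934337 -0.00902982  0.10124122] 0.005597649611835205 [-2.29840647  1.16079712  8.57571168]
```

View pics/p2.png

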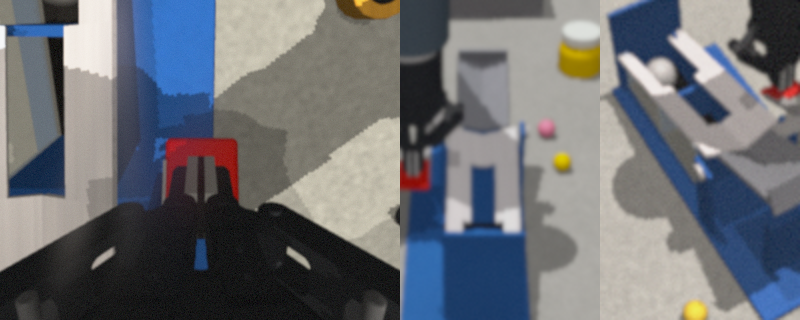

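The tray is up and empty. The large ball is over the second slot (scene crop (663,70)). I hold a little longer, then rise.

servo_tool([
  [0,0,0,0,0,0,1],
  [0,0,0,0,0,0,1],
  [0,0,0,0,0,0,1],
  [0,0,0,0,0,0,1],
  [0,0,0,0,0,0,1],
  [0,0,0,0,0,0,1],
])

```text
time_s: 14.68
tool_pos: [0.4793, -0.009, 0.1012]
tcp_rot: [-0.614, 0.789, -0.0, 0.0]
force: [-1.8, 1.0, 7.2]
grip_width: 0.001
```

```bash
python3 - <<'E'
from h import *
o=get_obs();print(o['time_s'],o['tool_pos'],o['grip_width'],o['force'])
s=grab_frame("side");s2=grab_frame("scene"); 
cv2.imwrite("pics/p3.png",np.hstack([cv2.resize(s[180:310,240:330,::-1],(360,520),interpolation=2),cv2.resize(s2[130:260,195:295,::-1],(400,520),interpolation=2)]))
E
```

```text
14.6833 [ 0.4793116  -0.00903157  0.10121712] 0.000626682691648375 [-1.76787104  1.04390159  7.2417902 ]
```

View pics/p3.png

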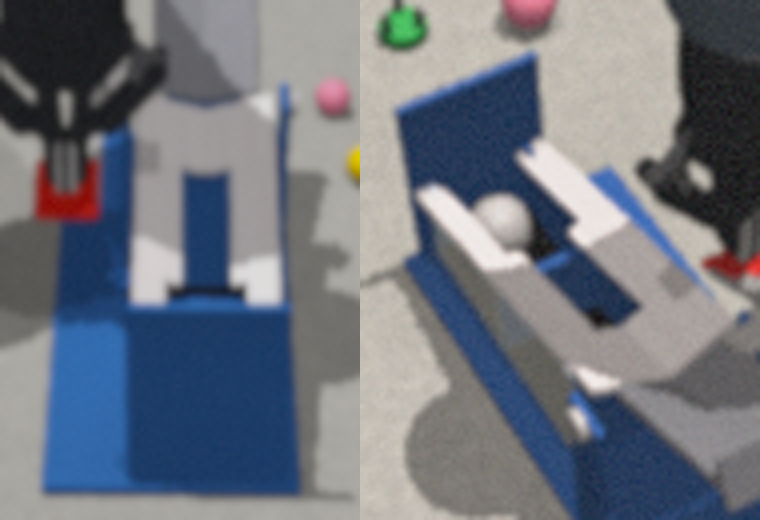

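servo_tool([
  [0,0,-0.004,0,0,0,1],
  [0,0,-0.006,0,0,0,1],
  [0,0,-0.008,0,0,0,1],
  [0,0,-0.008,0,0,0,1],
  [0,0,-0.008,0,0,0,1],
  [0,0,-0.02,0,0,0,1],
  [0,0,-0.03,0,0,0,1],
  [0,0,-0.03,0,0,0,1],
  [0,0,-0.03,0,0,0,1],
  [0.015,-0.02,-0.03,0,0,0,1],
  [0.015,-0.02,-0.02,0,0,0,1],
  [0.015,-0.02,0,0,0,0,1],
])

```text
time_s: 15.78
tool_pos: [0.5285, -0.0677, 0.2998]
tcp_rot: [-0.615, 0.789, -0.003, 0.004]
force: [0.2, 0.7, 0.7]
grip_width: -0.005
```

servo_tool([
  [0.015,-0.02,0,0,0,0,1],
  [0,0,0,0,0,0,1],
  [0,0,0,0,0,0,1],
  [0,0,0,0,0,0,1],
])

```text
time_s: 16.12
tool_pos: [0.5417, -0.0863, 0.294]
tcp_rot: [-0.614, 0.789, 0.0, 0.0]
force: [0.1, -0.8, 0.1]
grip_width: 0.001
```

```bash
python3 - <<'E'
from h import *
o=get_obs();print(o['time_s'],o['tool_pos'],o['grip_width'],o['force'])
im=grab_frame("wrist");s=grab_frame("side");s2=grab_frame("scene"); 
for c,t in [("wrist","steel_ball"),("scene","steel_ball"),("side","steel_ball"),("wrist","small_ball"),("scene","paddle_top"),("side","paddle_top"),("scene","small_ball")]: print(c,t,[(d['score'],d['xyz']) for d in landmark_of(c,t)])
cv2.imwrite("pics/f1.png",im[:,:,::-1])
cv2.imwrite("pics/f2.png",np.hstack([cv2.resize(s[150:310,230:330,::-1],(325,520),interpolation=2),cv2.resize(s2[130:290,195:325,::-1],(422,520),interpolation=2)]))
E
```

```text
16.1167 [ 0.5416809  -0.0862882   0.29396859] 0.0007447789078261052 [ 0.06404805 -0.8415089   0.13972098]
wrist steel_ball [(0.86, [0.5287, -0.1611, 0.032])]
scene steel_ball [(0.72, [0.5258, -0.1646, 0.036]), (0.44, [0.3667, -0.3032, 0.0209])]
side steel_ball []
wrist small_ball [(0.65, [0.5492, -0.0761, 0.0258]), (0.65, [0.7047, 0.0899, 0.0143])]
scene paddle_top [(0.59, [0.4818, -0.0078, 0.1375])]
side paddle_top [(0.95, [0.4815, -0.0089, 0.1379])]
scene small_ball [(0.6, [0.7071, 0.0845, 0.0134]), (0.44, [0.7115, 0.169, 0.0136])]
```

View pics/f1.png

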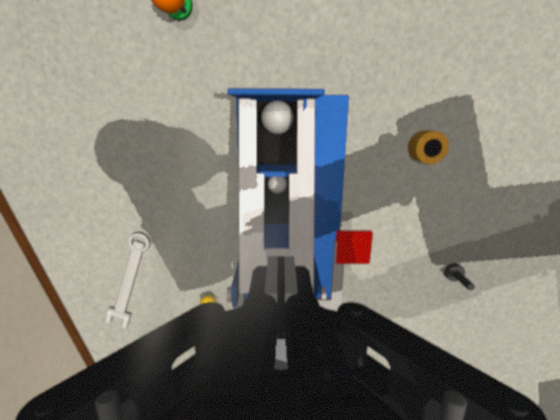

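View pics/f2.png

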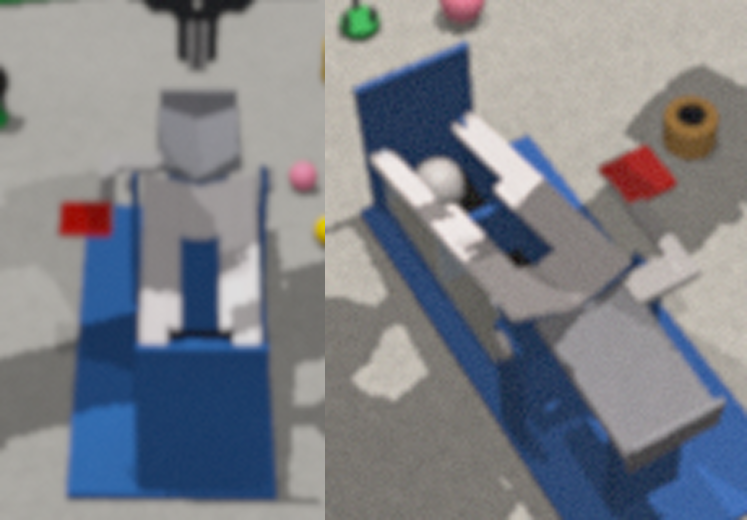

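Large ball: wrist (277,117), z about 0.033, on the second pocket's floor. Small ball: wrist (277,184), z about 0.026, in the first pocket. The paddle is back up and the robot is clear, so I hand in.

```bash
python3 - <<'E'
from h import *
print(close_job())
E
```

```text
the job is handed in; nothing more can be done
None
```

The job is done and handed in at about 16.5 s. I moved the large steel ball from its stand into the tray in front of the small ball and let go. Then I pressed the paddle about 31 mm down with shut fingers, at about 9 N, held it until both balls had rolled out, and let it come back up.

**Last checks:**
- **Large ball:** it is in the second pocket, with its centre found at z 32–36 mm (32 expected). The side camera could not see it.
- **Small ball:** it is in the first pocket, found at z 26 mm (25 expected). Only the wrist camera saw it there.
- **Paddle and tray:** the paddle is back up. The networks put its top at 137–138 mm, a few mm over the nominal 132 and about their stated error.
- **Robot:** it was about 0.29 m above the bench and touching nothing. The wrist force I read stayed below about 10 N throughout.

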